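# Wring the long gauge slab onto the focus-check stand

### The job

Take the longer of the two slabs out of the wooden rack, lay it flat on the cork mat and let go, then take it again flat and wring it onto the bright steel face of the focus-check stand: set it flat on the face about a third of its length short of the end stop, and, pressing it down with about 20 N all the way (never near 60 N), slide it slowly under the lip until it is fully home against both the end stop and the low side fence, and let go. Leave the shorter slab standing in the rack and do not disturb the pen jar or the hand lens.

Things in the scene. Friction and masses are not known exactly. Their poses are not given: they have to be found in the camera images.
- slab: Longer of two plain ground aluminium slabs: 120 mm long (its x), 34 thick (y), 60 wide (z), 0.5 to 0.8 kg; origin at its centre. It starts standing on a long narrow edge (z up) in a slot of the rack, centre 40 mm above the bench. Either 120 x 60 face may go down (then y is vertical), either end first. Leaned over 30 degrees on its narrow edge and let go, it tips onto its face.
- short_slab: The other aluminium slab, same thickness and width but only 85 mm long; origin at its centre, same axes. It stands in the other slot of the rack and stays there.
- rack: Fixed wooden rack, left or right on the bench; origin under its centre. Base 140 (x) x 190 (y) x 10 mm, two slots along x centred at y = -50 and +50 mm, floor 10 mm above the bench, 38 mm wide between strips 8 mm thick whose tops are 25 mm above the bench; end strips' tops at 16 mm. Which slab is in which slot changes.
- mat: Fixed cork mat, 150 (x) x 160 (y) x 5 mm, origin under its centre, on the bench between rack and stand.
- stand: Fixed focus-check stand; origin under its centre, on the bench; x is the sliding direction, roughly away from the robot. Grey base plate, x -90 to +100, y -60 to +60, 10 mm thick. On it the bright steel ground face, 120 (x) x 60 (y) mm, centred on the origin, 34 mm above the bench, open at the -x end and the -y side.
- face: The bright steel ground block fixed on the stand, 120 x 60 x 24 mm, axes as the stand's; origin under its centre, 10 mm above the bench. Its top is the ground face.
- stop (a point): Middle of the inner surface of the stand's end stop, a dark rigid upright across the +x end, where it meets the ground face (x = +60.5 mm); axes as the stand's. From its top a lip overhangs back 14 mm (to x = +46.5 mm); the lip's underside is 36.5 mm above the ground face (2.5 mm more than the slab is thick), its top 42.5 mm.
- fence (a point): Middle of the inner top edge of the stand's low side fence, a dark rigid strip along the +y side of the face, x -55 to +60, y 30.5 to 40.5 mm; axes as the stand's. Its top is only 6 mm above the ground face: fingers holding the slab across its 60 mm width pass over it if their tips stay higher.
- home (a point): Where the slab's centre is when fully home: 17 mm above the centre of the stand's ground face (51 mm above the bench), axes as the stand's.
- pen_jar: Bystander: glass jar of pens, 72 mm across, about 150 mm high with the pens; origin under its centre. It stands beyond the mat.
- lens: Bystander: hand lens lying on the bench, round head 76 mm across with a 90 mm handle; origin under the centre of the head.

How it is judged:
By the outcome, as a careful person would: the job done as asked, in the order asked, and still so for the second after the job is handed in, with the robot touching nothing.
It also fails if it takes over 72 s, if anything falls off the work surface, if the arm or the gripper's body presses on something with over 40 N, if the wrist force passes 120 N, or if a joint passes its speed limit or range.

### The arm

A 7-joint arm with a two-finger parallel gripper is mounted at the origin on the work surface. World frame = base frame: x ahead of the robot, y to its left, z up, the work surface at z = 0. Lengths are in m, angles in rad, forces in N, time in s.
With the tool pointing down it reaches from about 0.4 to 0.85 m from the base axis. Payload 10.4 kg.
Tool frame: the origin (TCP) lies between the finger pads; the fingertips stand ahead of it and the grasp point (between the pads) lies 5 mm behind it (manip.tip_extent is the z of the fingertips in the tool frame, in m); z points along the fingers, y is the line along which they close (so a half turn about z gives the same grasp; the last joint's range is limited). The gripper opens to 85 mm and grips with 20 to 120 N. Pads are 22 mm wide; open, the fingers measure 114 mm over their backs; the gripper's body (76 mm by 85 mm) begins 54 mm behind the grasp point. The pads swing forward as they close: fully open they stand 13 mm farther back than shut.
Start: joints at [-1.299, 0.332, -0.065, 1.46, 0.022, 1.35, -0.088], TCP at [0.182, 0.598, 0.245] pointing down, gripper open.
Joint ranges: [-2.6, 2.6], [-0.5, 2.12], [-1.47, 1.34], [0.16, 2.42], [-1.27, 4.41], [0.06, 2.06], [-2.6, 2.6]. Speed limits (rad/s): [2.22, 2.22, 2.79, 2.79, 3.14, 3.14, 3.14].

### API

Orientations are given as a unit quaternion [x, y, z, w].
In Python, from workcell import status, viewer, manip gives the robot as it stands.
- The arm moves only by the tool play_rows, never from a script. Its argument "plan" is one flat list of numbers, 7 for each row, row after row: the turn, a rotation vector about the tool's x, y, z in degrees, then the shift along the tool's x, y, z in m, then the opening, from 0 (shut) to 1 (fully open). In form: [ax, ay, az, dx, dy, dz, grip, ax, ay, az, dx, dy, dz, grip, ...]. A call has 1 to 20 rows; each row is the pose to reach, as a shift and turn from the pose commanded when the call began, along the tool's axes at that moment; what a row does not reach only later rows make up. A row lasts 1/8 s, in which the tool goes at most 62.5 mm and 10.7 degrees, less where a joint would pass 70% of its speed; a pose out of reach is approached as far as the arm can. A call with a gripper value outside its range is refused whole. The fingers move at their own pace and stop on an object; "squeeze" is the grip in N (left out, the last holds). Time passes only in rows, so rows that repeat a pose let the fingers close. It gives the time, the measured TCP pose, the force, the opening and the grip force at its end, in the units of the state.
- status.get_obs(): the state, without advancing time (a new reading comes with each control period).
- viewer.camera(name): name is "side" or "top" or "wrist"; returns the picture (384x512x3 uint8, red, green, blue); there is no depth.
- viewer.camera_model(name): a dict with "fx", "fy", "cx", "cy" (pixels), "R" (3x3) and "t" (3): a world point X has camera coordinates R X + t. Camera axes: x right, y down, z forward; pixel columns grow to the right and rows downward; lengths in m; the calibration is good to about 2 mm. A picture is of the moment at which its call begins: read the wrist's pose just before it. camera_model takes no time and is no camera call; for the wrist camera it gives the pose at the moment of the call.
- manip.hand_in(): hands the job in; it is judged then, once.
The state is a dict: "clock": time; "joint_pos": joint angles; "joint_velocities": joint speeds; "tau": joint torques, N m; "position": TCP position; "ee_rot": TCP orientation; "ft_force": force on the tool from outside, world axes, zero at the start; "torque": the same for the moment, N m; "grip_width": opening from 0.0 (shut) to 1.0 (fully open); "grasp_force": force on a finger pad.
Only numpy, scipy, OpenCV 4.12 (cv2) and the standard library are available. Lean on these libraries where they do the work, as an engineer would, in place of code of your own. Each camera call takes 0.05 s, during which the arm holds its last target. There are 200 camera calls.

## Working session

There is one attempt and no reset: what is moved stays moved. The work goes in short steps, Python scripts to look and compute and a tool call to move; the robot and the scene stay as the last step left them, time stands still between calls to the robot, and variables do not carry over. Pictures are saved under pics/ and viewed, at most 13 in all, crops included, and the job is handed in when it is done.

Besides the shell and the picture viewer there is one more tool, called after "Call:" as name(argument=value, ...) on one line, values as JSON. play_rows: Moves the arm, as the interface text tells. Its arguments: {"type":"object","properties":{"plan":{"type":"array","items":{"type":"number"}},"squeeze":{"type":"number"}},"required":["plan"]}

```bash
mkdir -p pics; ls; python3 - <<'E'
from workcell import status, viewer, manip
import cv2
o=status.get_obs();print(o)
print(manip.tip_extent)
for n in("top","side"):
    cv2.imwrite(f"pics/{n}0.png",cv2.resize(viewer.camera(n)[:,:,::-1],(800,600),interpolation=cv2.INTER_CUBIC)); print(n,viewer.camera_model(n))
E
```

```text
pics
{'clock': 0.0, 'joint_pos': array([-1.29857878,  0.3328901 , -0.06474549,  1.4609276 ,  0.0215768 ,
        1.34988746, -0.08852792]), 'joint_velocities': array([-1.54978147e-03, -1.74786185e-03,  1.30218372e-03,  6.46703424e-04,
       -7.95473569e-04,  3.31671515e-05,  1.04486136e-04]), 'tau': array([ 3.81667553e-05, -6.25439072e+01,  4.91116242e-02, -3.91603804e+01,
        1.61178358e-02,  1.00399702e-02, -2.37302112e-05]), 'position': array([0.18147294, 0.59771057, 0.24451119]), 'ee_rot': array([ 1.46860293e-01,  9.89156990e-01, -7.03244265e-04, -9.07267176e-05]), 'ft_force': array([ 0.13712937, -0.51813585, -0.58943944]), 'torque': array([0.08076616, 0.00980056, 0.01694324]), 'grasp_force': 0.0, 'grip_width': 1.0030061076623833}
0.014
top {'fx': 449.20505648225515, 'fy': 449.20505648225515, 'cx': 261.6251564885792, 'cy': 184.53925976973593, 'R': array([[ 1.27634815e-03, -9.99971437e-01, -7.44959730e-03],
       [-9.86458144e-01, -3.72328118e-05, -1.64013199e-01],
       [ 1.64008237e-01,  7.55805387e-03, -9.86430015e-01]]), 't': array([-0.00464918,  0.62364234,  1.26029076])}
side {'fx': 385.8869773132683, 'fy': 385.8869773132683, 'cx': 254.46882715005333, 'cy': 199.11857007751593, 'R': array([[-0.91256083, -0.40889551,  0.00609837],
       [-0.23871875,  0.52053888, -0.81978816],
       [ 0.33203326, -0.74956237, -0.57263442]]), 't': array([0.59400144, 0.20940238, 0.79563545])}
```

View pics/top0.png

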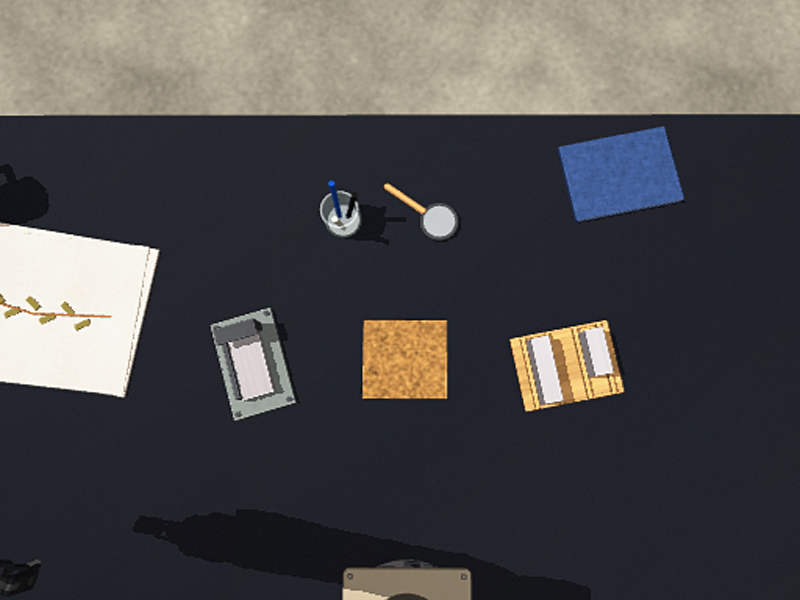

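View pics/side0.png

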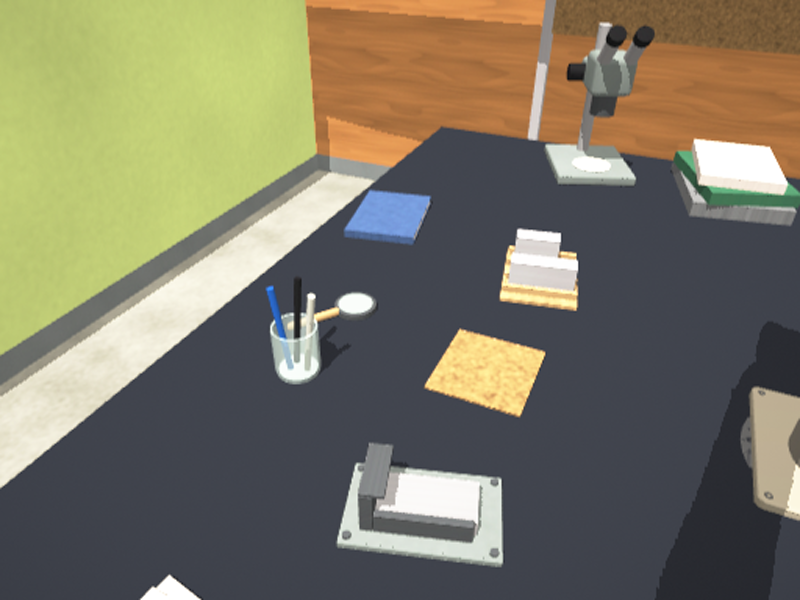

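The top view shows the stand at left (253,365), stop at its far end and fence on its left. The cork mat is at (405,360). The rack is at right, with the long slab in its left slot (545,370) and the short slab at (598,350). The jar is at (340,215) and the lens at (438,220), both beyond the mat.

```bash
cat > h.py <<'E'
import numpy as np, cv2
from scipy.optimize import least_squares
from scipy.spatial.transform import Rotation as R
from workcell import status, viewer, manip
def w(m,uv,z):
    "pixel -> world on plane z"
    d=m["R"].T@np.array([(uv[0]-m["cx"])/m["fx"],(uv[1]-m["cy"])/m["fy"],1]); c=-m["R"].T@m["t"]
    return c+d*(z-c[2])/d[2]
def proj(m,P):
    c=np.atleast_2d(P)@m["R"].T+m["t"]; return np.c_[m["fx"]*c[:,0]/c[:,2]+m["cx"],m["fy"]*c[:,1]/c[:,2]+m["cy"]]
def fit(m,local,uv,x0):
    "local pts of a bench object (yaw only) seen at uv -> x,y,yaw"
    local=np.array(local,float);uv=np.array(uv,float)
    def pts(p): return R.from_euler('z',p[2]).apply(local)+[p[0],p[1],0]
    s=least_squares(lambda p:(proj(m,pts(p))-uv).ravel(),x0)
    print("fit",s.x[:2].round(4),"yaw",np.degrees(s.x[2]).round(2),"res px",np.abs(s.fun).round(1)); return s.x
def tool_move(pos,rot,o=None):
    "row (turn deg, shift m) from current pose to the target pose"
    o=o or status.get_obs(); q=R.from_quat(o["ee_rot"])
    return np.r_[np.degrees((q.inv()*rot).as_rotvec()),q.inv().apply(np.array(pos)-o["position"])]
def down(yaw):
    "tool down with tool y axis along world yaw (rad)"
    y=np.array([np.cos(yaw),np.sin(yaw),0]);z=np.array([0,0,-1.]);return R.from_matrix(np.c_[np.cross(y,z),y,z])
E
python3 - <<'E'
from h import *
m=viewer.camera_model("top"); s=.64
f=lambda L:[(a*s,b*s) for a,b in L]
fit(m,[(.1,.06,.01),(.1,-.06,.01),(-.09,-.06,.01),(-.09,.06,.01)],f([(210,323),(270,308),(297,403),(236,420)]),[.6,.3,0])
fit(m,[(.075,.08,.005),(.075,-.08,.005),(-.075,-.08,.005),(-.075,.08,.005)],f([(363,320),(447,320),(447,399),(362,399)]),[.6,0,0])
fit(m,[(.07,.095,.01),(.07,-.095,.01),(-.07,-.095,.01),(-.07,.095,.01)],f([(510,338),(607,321),(623,394),(525,410)]),[.6,-.3,0])
fit(m,[(.06,.017,.07),(.06,-.017,.07),(-.06,-.017,.07),(-.06,.017,.07)],f([(527,338),(550,336),(563,402),(540,404)]),[.6,-.3,0])
wm=viewer.camera_model("wrist");o=status.get_obs();q=R.from_quat(o["ee_rot"])
print(wm, q.as_matrix().round(3)); print("cam in tool",q.inv().apply(-wm["R"].T@wm["t"]-o["position"]), (wm["R"]@q.as_matrix()).round(3))
E
```

```text
fit [0.4822 0.2899] yaw 16.78 res px [0.3 0.8 0.6 1.  0.2 0.5 0.6 0.6]
fit [0.4947 0.0037] yaw -0.08 res px [0.2 0.1 0.3 0.  0.  0.1 0.1 0.1]
fit [ 0.4828 -0.3019] yaw 9.77 res px [0.1 0.3 0.3 0.2 0.3 0.2 0.6 0.7]
fit [ 0.4716 -0.2503] yaw 9.06 res px [1.6 0.3 1.3 0.3 1.5 0.3 1.2 0.3]
{'fx': 302.08898802738366, 'fy': 302.08898802738366, 'cx': 258.37601829228817, 'cy': 187.9014748269623, 'R': array([[ 2.91341269e-01,  9.56618894e-01, -7.46187313e-04],
       [ 9.07193047e-01, -2.76040820e-01,  3.17493686e-01],
       [ 3.03514480e-01, -9.31759492e-02, -9.48260092e-01]]), 't': array([-0.62426182, -0.03931082,  0.38019157])} [[-0.957  0.29  -0.   ]
 [ 0.29   0.957 -0.001]
 [-0.    -0.001 -1.   ]]
cam in tool [ 0.08289485 -0.00023087 -0.12797286] [[-0.001  1.    -0.001]
 [-0.948 -0.001 -0.317]
 [-0.317  0.     0.948]]
```

```bash
python3 - <<'E'
from h import *
print(tool_move([.482,.290,.24],down(np.radians(106.8))).round(4))
E
```

```text
[-7.3700e-02 -2.0300e-02 -3.3687e+01 -3.7690e-01 -2.0720e-01  4.9000e-03]
```

Call:
play_rows(plan=[0, 0, -33.7, -0.377, -0.207, 0, 1, 0, 0, -33.7, -0.377, -0.207, 0, 1, 0, 0, -33.7, -0.377, -0.207, 0, 1, 0, 0, -33.7, -0.377, -0.207, 0, 1, 0, 0, -33.7, -0.377, -0.207, 0, 1, 0, 0, -33.7, -0.377, -0.207, 0, 1, 0, 0, -33.7, -0.377, -0.207, 0, 1, 0, 0, -33.7, -0.377, -0.207, 0, 1, 0, 0, -33.7, -0.377, -0.207, 0, 1, 0, 0, -33.7, -0.377, -0.207, 0, 1])

```text
clock: 1.35
position: [0.4811, 0.2919, 0.2451]
ee_rot: [-0.147, 0.989, 0.0, -0.0]
ft_force: [-1.1, 0.4, 0.2]
grip_width: 1.001
grasp_force: 0.0
```

```bash
cat > snap.py <<'E'
from h import *
import sys,pickle
o=status.get_obs(); m=viewer.camera_model("wrist"); im=viewer.camera("wrist")
print(o["clock"],o["position"].round(4),o["ft_force"].round(1))
pickle.dump((o,m,im),open(f"{sys.argv[1]}.pkl","wb"))
cv2.imwrite(f"pics/{sys.argv[1]}.png",cv2.resize(im[:,:,::-1],(800,600),interpolation=cv2.INTER_CUBIC))
E
python3 snap.py stand1; python3 - <<'E'
from h import *
print(tool_move([.4743,-.2520,.24],down(np.radians(99.6))).round(4))
E
```

```text
1.35 [0.4811 0.2919 0.2451] [-1.1  0.4  0.2]
[ 1.9200e-02 -2.2400e-02  7.3524e+00  1.6510e-01 -5.1810e-01  5.1000e-03]
```

View pics/stand1.png

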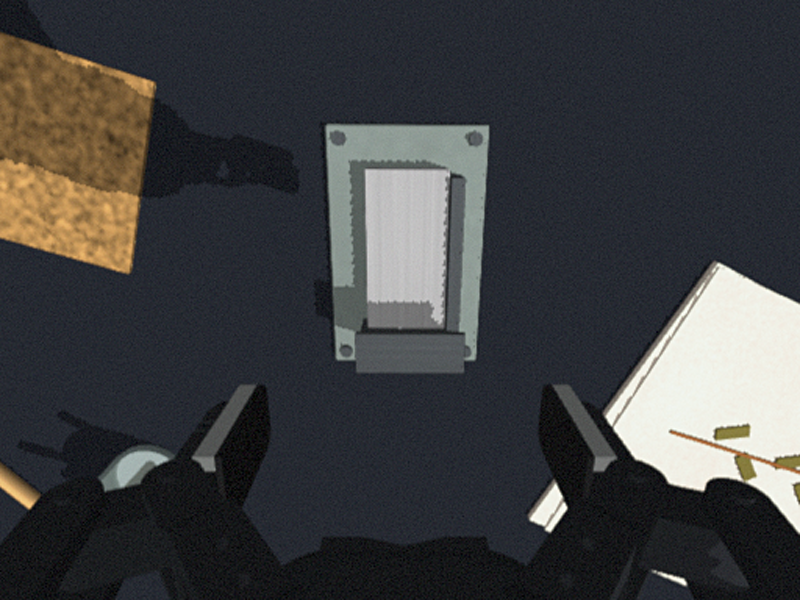

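The wrist view shows the stand head-on: base plate corners (325,125), (490,126), (476,360), (335,360), face near corners (365,169) and (449,169), lip edge at row 333.

```bash
python3 - <<'E'
from h import *
import pickle
o,m,im=pickle.load(open("stand1.pkl","rb")); s=.64
f=lambda L:[(a*s,b*s) for a,b in L]
b=[(-.09,-.06,.01),(-.09,.06,.01),(.1,.06,.01),(.1,-.06,.01)];pb=f([(325,125),(490,126),(476,360),(335,360)])
t=[(-.06,-.03,.034),(-.06,.03,.034)];pt=f([(365,169),(449,169)])
fit(m,b,pb,[.48,.29,.29]);fit(m,b+t,pb+pt,[.48,.29,.29])
E
```

```text
fit [0.4798 0.2945] yaw 16.58 res px [0.3 0.6 0.2 0.6 0.  1.1 0.1 0.6]
fit [0.4797 0.2944] yaw 16.61 res px [0.4 0.7 0.  0.8 0.  1.  0.1 0.6 0.6 0.1 0.8 0.4]
```

Call:
play_rows(plan=[0, 0, 7.3, 0.165, -0.518, 0, 1, 0, 0, 7.3, 0.165, -0.518, 0, 1, 0, 0, 7.3, 0.165, -0.518, 0, 1, 0, 0, 7.3, 0.165, -0.518, 0, 1, 0, 0, 7.3, 0.165, -0.518, 0, 1, 0, 0, 7.3, 0.165, -0.518, 0, 1, 0, 0, 7.3, 0.165, -0.518, 0, 1, 0, 0, 7.3, 0.165, -0.518, 0, 1, 0, 0, 7.3, 0.165, -0.518, 0, 1, 0, 0, 7.3, 0.165, -0.518, 0, 1, 0, 0, 7.3, 0.165, -0.518, 0, 1])

```text
clock: 2.78
position: [0.4745, -0.2517, 0.2451]
ee_rot: [-0.084, 0.996, 0.0, -0.0]
ft_force: [-0.6, 0.8, 0.2]
grip_width: 0.997
grasp_force: 0.0
```

```bash
python3 snap.py rack1
```

```text
2.775 [ 0.4745 -0.2517  0.2451] [-0.6  0.8  0.2]
```

View pics/rack1.png

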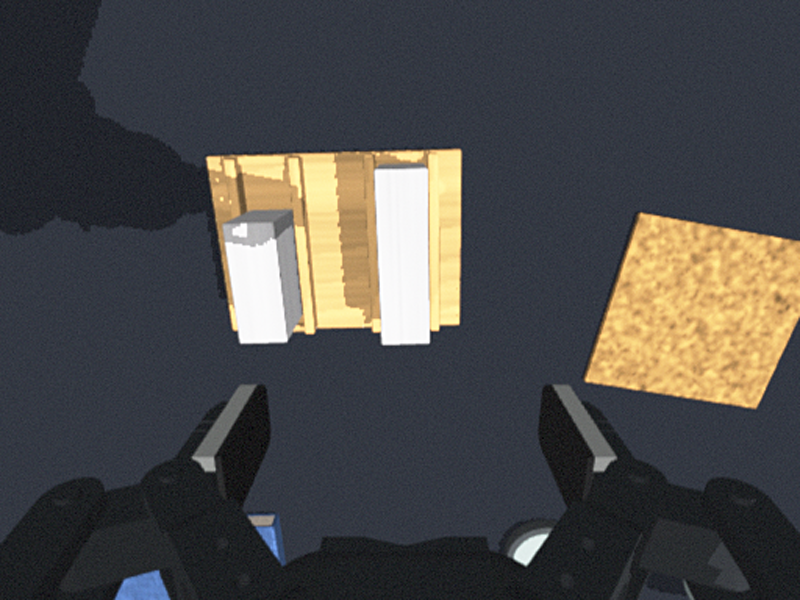

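The long slab's top shows corners (375,167), (428,166), (430,344), (382,344); the rack base near corners are (207,156) and (461,150). Short slab is left, clear of it.

```bash
python3 - <<'E'
from h import *
import pickle
o,m,im=pickle.load(open("rack1.pkl","rb")); s=.64
f=lambda L:[(a*s,b*s) for a,b in L]
fit(m,[(-.06,-.017,.07),(-.06,.017,.07),(.06,.017,.07),(.06,-.017,.07)],f([(375,167),(428,166),(430,344),(382,344)]),[.48,-.25,.17])
fit(m,[(-.07,-.095,.01),(-.07,.095,.01),(.07,.095,.01)],f([(207,156),(461,150),(460,325)]),[.48,-.3,.17])
print(tool_move([.4735,-.2510,.067],down(np.radians(99.0))).round(4))
E
```

```text
fit [ 0.47   -0.2518] yaw 10.92 res px [0.5 0.4 0.6 0.1 0.1 0.6 0.2 0. ]
fit [ 0.4819 -0.3004] yaw 10.98 res px [1.1 0.1 1.  0.3 0.1 0.5]
[4.680e-02 1.800e-03 6.613e-01 1.000e-03 4.000e-04 1.781e-01]
```

Call:
play_rows(plan=[0, 0, -1, 0.0025, 0.0005, 0.06, 1, 0, 0, -1, 0.0025, 0.0005, 0.11, 1, 0, 0, -1, 0.0025, 0.0005, 0.15, 1, 0, 0, -1, 0.0025, 0.0005, 0.18, 1, 0, 0, -1, 0.0025, 0.0005, 0.195, 1, 0, 0, -1, 0.0025, 0.0005, 0.195, 1, 0, 0, -1, 0.0025, 0.0005, 0.195, 0.5, 0, 0, -1, 0.0025, 0.0005, 0.195, 0.3, 0, 0, -1, 0.0025, 0.0005, 0.195, 0.2, 0, 0, -1, 0.0025, 0.0005, 0.195, 0.2, 0, 0, -1, 0.0025, 0.0005, 0.195, 0.2], squeeze=60)

```text
clock: 4.2
position: [0.472, -0.253, 0.0511]
ee_rot: [-0.092, 0.996, 0.0, 0.001]
ft_force: [-1.7, 1.4, 6.3]
grip_width: 0.387
grasp_force: 59.9
```

Call:
play_rows(plan=[0, 0, 0, 0, 0, -0.02, 0.2, 0, 0, 0, 0, 0, -0.06, 0.2, 0, 0, 0, 0, 0, -0.11, 0.2, 0, 0, 0, 0, 0, -0.15, 0.2, 5, 0, 0, -0.02, 0.06, -0.15, 0.2, 14, 0, 0, -0.035, 0.115, -0.15, 0.2, 23, 0, 0, -0.05, 0.165, -0.15, 0.2, 32, 0, 0, -0.06, 0.205, -0.15, 0.2, 42, 0, 0, -0.07, 0.233, -0.15, 0.2, 42, 0, 0, -0.07, 0.233, -0.15, 0.2, 42, 0, 0, -0.07, 0.233, -0.15, 0.2, 42, 0, 0, -0.07, 0.233, -0.15, 0.2])

```text
clock: 5.7
position: [0.4976, -0.0127, 0.2004]
ee_rot: [-0.084, 0.93, -0.356, 0.032]
ft_force: [0.8, -0.1, -6.8]
grip_width: 0.39
grasp_force: 63.8
```

```bash
python3 - <<'E'
from h import *
o=status.get_obs();q=R.from_quat(o["ee_rot"]).as_matrix();print(o["joint_pos"].round(2),q.round(3),o["grip_width"],o["position"].round(4))
print("corner",o["position"]+q@[0,.017,.041])
im=viewer.camera("side");cv2.imwrite("pics/side1.png",cv2.resize(im[60:330,200:500,::-1],(800,600) and (660,594),interpolation=cv2.INTER_CUBIC))
E
```

```text
[-0.77  0.18  0.28  1.95  0.66  1.34  1.  ] [[-0.984 -0.133  0.12 ]
 [-0.179  0.732 -0.657]
 [-0.    -0.668 -0.744]] 0.39005346087881504 [ 0.4976 -0.0127  0.2004]
corner [ 0.50022133 -0.02722655  0.15855545]
```

View pics/side1.png

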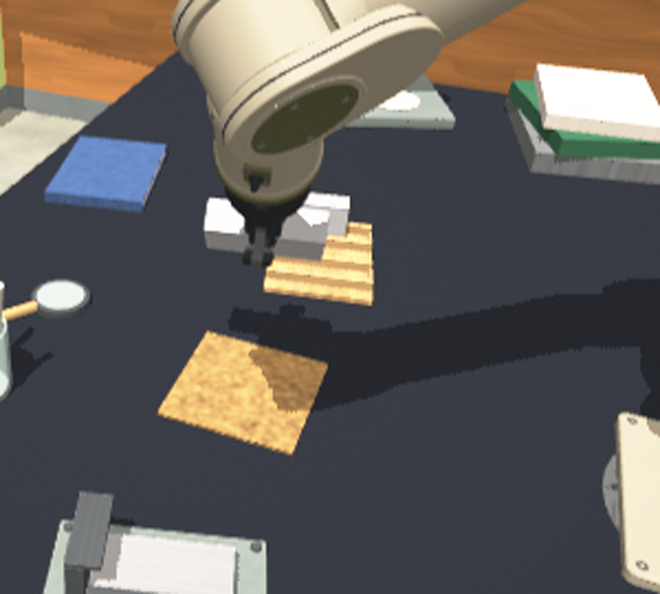

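The slab hangs level in the tilted gripper (260,225) over the mat side, clear of the rack.

Call:
play_rows(plan=[0, 0, 0, 0, 0.033, 0.037, 0.2, 0, 0, 0, 0, 0.066, 0.074, 0.2, 0, 0, 0, 0, 0.087, 0.097, 0.2, 0, 0, 0, 0, 0.096, 0.107, 0.2, 0, 0, 0, 0, 0.1, 0.111, 0.2, 0, 0, 0, 0, 0.1015, 0.113, 0.2, 0, 0, 0, 0, 0.1025, 0.114, 0.2, 0, 0, 0, 0, 0.1025, 0.114, 0.2])

```text
clock: 6.75
position: [0.4981, -0.0111, 0.0474]
ee_rot: [-0.085, 0.93, -0.357, 0.033]
ft_force: [-0.2, 0.2, -7.4]
grip_width: 0.391
grasp_force: 63.4
```

Call:
play_rows(plan=[0, 0, 0, 0, 0.0005, 0.0006, 0.2, 0, 0, 0, 0, 0.001, 0.001, 0.2, 0, 0, 0, 0, 0.0015, 0.0015, 0.2, 0, 0, 0, 0, 0.0015, 0.0015, 0.2])

```text
clock: 7.25
position: [0.4981, -0.0111, 0.0466]
ee_rot: [-0.085, 0.929, -0.358, 0.033]
ft_force: [-9.6, 4.8, 17.2]
grip_width: 0.388
grasp_force: 66.7
```

Call:
play_rows(plan=[0, 0, 0, 0, 0, 0, 0.45, 0, 0, 0, 0, 0, 0, 0.53, 0, 0, 0, 0, 0, 0, 0.53, 0, 0, 0, 0, 0, 0, 0.53, 0, 0, 0, 0, 0, -0.008, 0.53, 0, 0, 0, 0, 0, -0.018, 0.53, 0, 0, 0, 0, 0, -0.03, 0.53, 0, 0, 0, 0, 0, -0.045, 0.53, 0, 0, 0, 0, 0, -0.065, 0.53, 0, 0, 0, 0, 0, -0.1, 0.53, 0, 0, 0, 0, 0, -0.14, 0.53, 0, 0, 0, 0, 0, -0.18, 0.53, 0, 0, 0, 0, 0, -0.18, 0.53])

```text
clock: 8.88
position: [0.4764, 0.1105, 0.1809]
ee_rot: [-0.087, 0.93, -0.355, 0.035]
ft_force: [-0.1, 0.5, 0.4]
grip_width: 0.526
grasp_force: 0.0
```

```bash
python3 - <<'E'
from h import *
print(tool_move([.4947,.0037,.22],down(np.radians(100.6))).round(4))
im=viewer.camera("top");cv2.imwrite("pics/top1.png",cv2.resize(im[180:280,200:400,::-1],(800,400),interpolation=cv2.INTER_CUBIC))
E
```

```text
[-4.18212e+01  2.37300e-01  2.69000e-02  1.70000e-03 -1.06800e-01
  4.31000e-02]
```

View pics/top1.png

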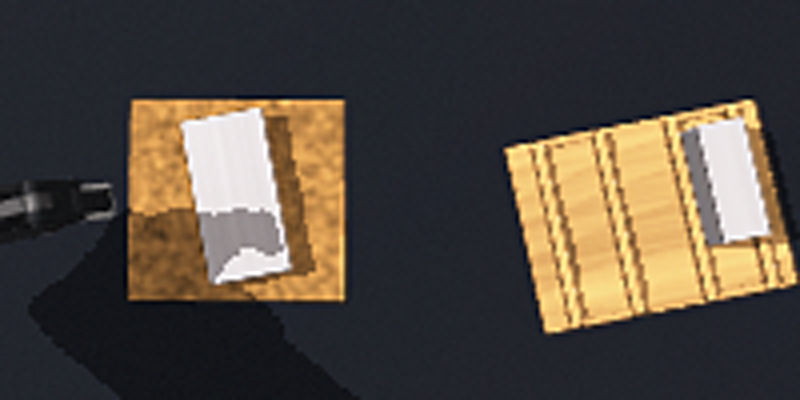

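The slab lies flat on the mat, corners in the crop (182,123), (263,108), (290,270), (213,284); short slab still stands in the rack at right.

Call:
play_rows(plan=[-10, 0, 0, 0.002, 0, -0.02, 1, -20, 0, 0, 0.002, -0.02, -0.02, 1, -30, 0, 0, 0.002, -0.05, 0, 1, -41.8, 0, 0, 0.002, -0.08, 0.02, 1, -41.8, 0, 0, 0.002, -0.107, 0.043, 1, -41.8, 0, 0, 0.002, -0.107, 0.043, 1, -41.8, 0, 0, 0.002, -0.107, 0.043, 1, -41.8, 0, 0, 0.002, -0.107, 0.043, 1])

```text
clock: 9.93
position: [0.4932, 0.0017, 0.2178]
ee_rot: [-0.093, 0.996, -0.002, -0.0]
ft_force: [0.2, 0.4, 0.0]
grip_width: 1.001
grasp_force: 0.0
```

```bash
python3 - <<'E'
from h import *
m=viewer.camera_model("top")
fit(m,[(.06,.03,.039),(.06,-.03,.039),(-.06,-.03,.039),(-.06,.03,.039)],[(200+a/4,180+b/4) for a,b in [(182,123),(263,108),(290,270),(213,284)]],[.5,0,.18])
E
python3 snap.py mat1
```

```text
fit [0.4953 0.0026] yaw 10.35 res px [0.  0.3 0.1 0.2 0.7 0.1 0.6 0.3]
9.925 [0.4932 0.0017 0.2178] [0.2 0.4 0. ]
```

View pics/mat1.png

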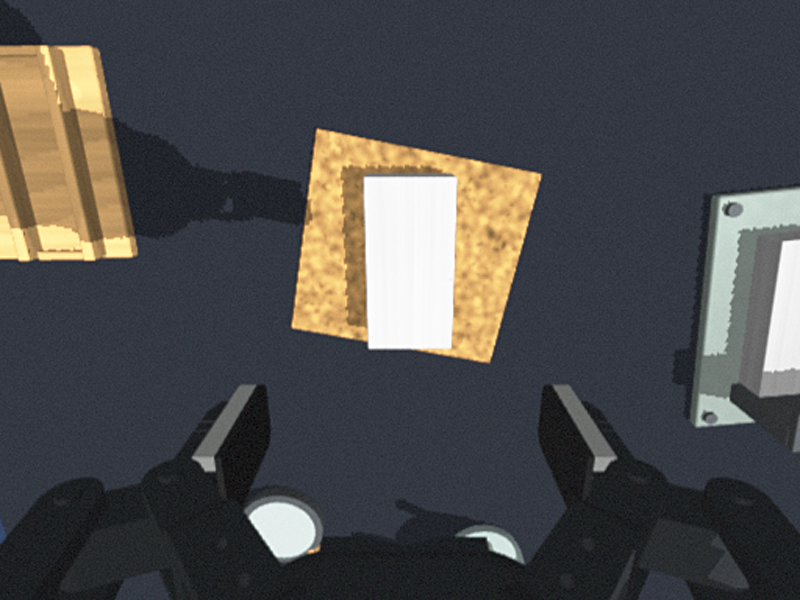

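The slab is square-on: corners (364,176), (457,176), (452,349), (369,349), clearly between the fingers.

```bash
python3 - <<'E'
from h import *
import pickle
o,m,im=pickle.load(open("mat1.pkl","rb"))
p=fit(m,[(-.06,-.03,.039),(-.06,.03,.039),(.06,.03,.039),(.06,-.03,.039)],[(a*.64,b*.64) for a,b in [(364,176),(457,176),(452,349),(369,349)]],[.5,0,.18])
print(tool_move([p[0],p[1],.029],down(p[2]+np.pi/2)).round(4), status.get_obs()["position"])
E
```

```text
fit [0.4937 0.0062] yaw 10.81 res px [0.5 0.2 0.6 0.1 0.3 0.1 0.4 0. ]
[-0.2021 -0.0432 -0.1676 -0.0014  0.0051  0.1889] [0.49334425 0.0016361  0.21790784]
```

Call:
play_rows(plan=[-0.2, 0, 0, -0.001, 0.004, 0.06, 1, -0.2, 0, 0, -0.001, 0.004, 0.11, 1, -0.2, 0, 0, -0.001, 0.004, 0.15, 1, -0.2, 0, 0, -0.001, 0.004, 0.175, 1, -0.2, 0, 0, -0.001, 0.004, 0.188, 1, -0.2, 0, 0, -0.001, 0.004, 0.188, 1, -0.2, 0, 0, -0.001, 0.004, 0.188, 0.75, -0.2, 0, 0, -0.001, 0.004, 0.188, 0.65, -0.2, 0, 0, -0.001, 0.004, 0.188, 0.55, -0.2, 0, 0, -0.001, 0.004, 0.188, 0.5, -0.2, 0, 0, -0.001, 0.004, 0.188, 0.5], squeeze=80)

```text
clock: 11.35
position: [0.4949, 0.0043, 0.0319]
ee_rot: [-0.092, 0.996, 0.0, 0.001]
ft_force: [-3.5, 0.2, 10.9]
grip_width: 0.684
grasp_force: 86.2
```

```bash
python3 - <<'E'
from h import *
o=status.get_obs();print(o["ft_force"],o["torque"])
# stand frame estimate, approach point for slab centre
for c in ([.4797,.2945],[.4822,.2899]):
    y=np.radians(16.65);u=np.array([np.cos(y),np.sin(y)]);v=np.array([-u[1],u[0]])
    t=np.array(c)-.042*u-.004*v; print(t, tool_move([*t,.029+.12],down(y+np.pi/2)).round(4))
E
```

```text
[-3.54575324  0.17703195 10.90944507] [0.05535013 0.67011558 0.10142329]
[0.44060704 0.27863368] [ 3.5900e-02  1.2950e-01 -6.1287e+00  3.0000e-03  2.7970e-01 -1.1690e-01]
[0.44310704 0.27403368] [ 3.5900e-02  1.2950e-01 -6.1287e+00  1.4000e-03  2.7480e-01 -1.1690e-01]
```

Call:
play_rows(plan=[0, 0, 0, 0, 0, -0.02, 0.5, 0, 0, 0, 0, 0, -0.06, 0.5, 0, 0, 0, 0, 0.02, -0.1, 0.5, 0, 0, -2, 0.002, 0.07, -0.1, 0.5, 0, 0, -4, 0.002, 0.12, -0.1, 0.5, 0, 0, -6.1, 0.002, 0.17, -0.1, 0.5, 0, 0, -6.1, 0.002, 0.215, -0.1, 0.5, 0, 0, -6.1, 0.002, 0.25, -0.1, 0.5, 0, 0, -6.1, 0.002, 0.277, -0.09, 0.5, 0, 0, -6.1, 0.002, 0.277, -0.07, 0.5, 0, 0, -6.1, 0.002, 0.277, -0.06, 0.5, 0, 0, -6.1, 0.002, 0.277, -0.06, 0.5, 0, 0, -6.1, 0.002, 0.277, -0.06, 0.5])

```text
clock: 12.98
position: [0.442, 0.2757, 0.091]
ee_rot: [-0.144, 0.99, 0.0, 0.0]
ft_force: [0.2, -0.4, -6.6]
grip_width: 0.681
grasp_force: 90.7
```

```bash
python3 snap.py st2; python3 - <<'E'
from h import *
o=status.get_obs();print(o["grip_width"],o["ft_force"],R.from_quat(o["ee_rot"]).as_matrix().round(4))
E
```

```text
12.975 [0.442  0.2757 0.091 ] [ 0.2 -0.4 -6.6]
0.6794733594774258 [ 0.24139354  0.41118289 -7.76864758] [[-9.585e-01 -2.852e-01  9.000e-04]
 [-2.852e-01  9.585e-01  8.000e-04]
 [-1.100e-03  5.000e-04 -1.000e+00]]
```

View pics/st2.png

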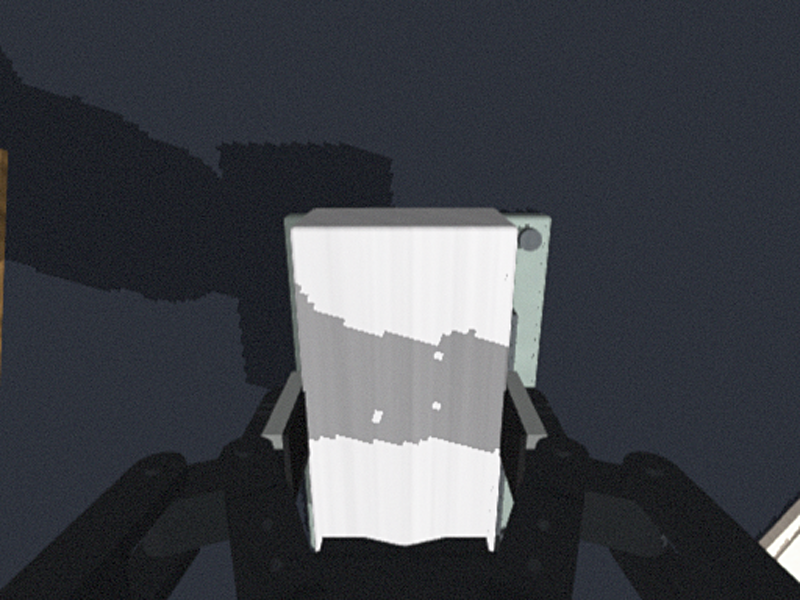

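The slab is held level over the stand. Base plate near corners are (285,216) and (552,216), slab near top corners (292,227) and (516,227).

```bash
python3 - <<'E'
from h import *
import pickle
o,m,im=pickle.load(open("st2.pkl","rb"));s=.64
b=fit(m,[(-.09,-.06,.01),(-.09,.06,.01)],[(285*s,216*s),(552*s,216*s)],[.48,.29,.29])
a=fit(m,[(-.06,-.03,.0981),(-.06,.03,.0981)],[(292*s,227*s),(516*s,227*s)],[.44,.27,.29])
d=R.from_euler('z',-b[2]).apply([*(a-b)[:2],0]);print("slab in stand",d,"yaw diff",np.degrees(a[2]-b[2]))
im=viewer.camera("side");cv2.imwrite("pics/side2.png",cv2.resize(im[260:370,190:350,::-1],(800,550),interpolation=cv2.INTER_CUBIC))
E
```

```text
fit [0.4794 0.2942] yaw 16.5 res px [1.4 0.1 1.4 0.1]
fit [0.4415 0.2761] yaw 16.51 res px [2.8 0.2 2.8 0.2]
slab in stand [-0.04148612 -0.00653157  0.        ] yaw diff 0.00748787375044206
```

View pics/side2.png

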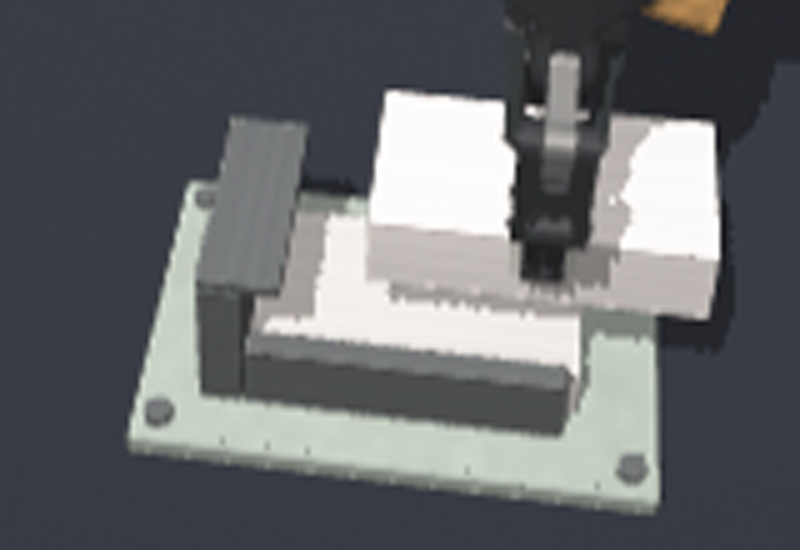

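The side view confirms it: the slab hovers level over the face, parallel to fence and stop, front well short of the lip.

Call:
play_rows(plan=[0, 0, 0, 0, 0.003, 0.01, 0.5, 0, 0, 0, 0, 0.003, 0.02, 0.5, 0, 0, 0, 0, 0.003, 0.025, 0.5, 0, 0, 0, 0, 0.003, 0.028, 0.5, 0, 0, 0, 0, 0.003, 0.029, 0.5, 0, 0, 0, 0, 0.003, 0.029, 0.5])

```text
clock: 13.82
position: [0.4408, 0.2788, 0.0614]
ee_rot: [-0.144, 0.99, 0.0, 0.0]
ft_force: [0.7, -0.5, -6.5]
grip_width: 0.681
grasp_force: 90.8
```

Call:
play_rows(plan=[0, 0, 0, 0, 0, 0.0003, 0.5, 0, 0, 0, 0, 0, 0.0006, 0.5, 0, 0, 0, 0, 0, 0.0009, 0.5, 0, 0, 0, 0, 0, 0.0009, 0.5])

```text
clock: 14.32
position: [0.4407, 0.2788, 0.0609]
ee_rot: [-0.144, 0.99, 0.0, 0.0]
ft_force: [-4.2, -2.2, 4.8]
grip_width: 0.684
grasp_force: 92.1
```

Call:
play_rows(plan=[0, 0, 0, 0, 0, 0.0002, 0.5, 0, 0, 0, 0, 0, 0.0004, 0.5, 0, 0, 0, 0, 0, 0.0004, 0.5])

```text
clock: 14.7
position: [0.4407, 0.2788, 0.0609]
ee_rot: [-0.144, 0.99, 0.0, 0.0]
ft_force: [-6.3, -4.7, 10.7]
grip_width: 0.678
grasp_force: 93.0
```

```bash
cat > s.py <<'E'
from h import *
o=status.get_obs();y=np.radians(16.55);u=np.array([np.cos(y),np.sin(y)]);v=np.array([-u[1],u[0]])
p=o["position"][:2]-[.4797,.2943]; f=o["ft_force"][:2]
q=R.from_quat(o["ee_rot"]).as_matrix()
print(o["clock"],"stand xy mm",(p@u*1e3).round(2),(p@v*1e3).round(2),"z",o["position"][2].round(4),"f",(f@u).round(1),(f@v).round(1),o["ft_force"][2].round(1),"T",o["torque"].round(2),"yaw",np.degrees(np.arctan2(-q[0,1],q[1,1])).round(2),"tilt",q[:2,2].round(4))
E
python3 s.py
```

```text
14.7 stand xy mm -41.76 -3.71 z 0.0609 f -7.4 -2.8 10.7 T [-0.87  1.24  0.02] yaw 16.61 tilt [0.0001 0.0005]
```

Call:
play_rows(plan=[0, 0, 0, -0.0005, 0, 0.0001, 0.5, 0, 0, 0, -0.0015, 0, 0.0001, 0.5, 0, 0, 0, -0.0025, 0, 0.0001, 0.5, 0, 0, 0, -0.0035, 0, 0.0001, 0.5, 0, 0, 0, -0.0045, 0, 0.0001, 0.5, 0, 0, 0, -0.0055, 0, 0.0001, 0.5, 0, 0, 0, -0.0065, 0, 0.0001, 0.5, 0, 0, 0, -0.0075, 0, 0.0001, 0.5, 0, 0, 0, -0.0085, 0, 0.0001, 0.5])

```text
clock: 15.82
position: [0.4479, 0.2817, 0.0609]
ee_rot: [-0.145, 0.989, 0.0, -0.001]
ft_force: [-12.3, -3.4, 14.5]
grip_width: 0.684
grasp_force: 93.5
```

```bash
python3 s.py
```

```text
15.825 stand xy mm -34.09 -3.03 z 0.0609 f -12.7 0.2 14.5 T [-0.97  2.33 -0.01] yaw 16.65 tilt [-0.0016  0.0005]
```

Call:
play_rows(plan=[0, 0, 0, -0.001, 0, 0, 0.5, 0, 0, 0, -0.002, 0, 0, 0.5, 0, 0, 0, -0.003, 0, 0, 0.5, 0, 0, 0, -0.004, 0, 0, 0.5, 0, 0, 0, -0.005, 0, 0, 0.5, 0, 0, 0, -0.006, 0, 0, 0.5, 0, 0, 0, -0.007, 0, 0, 0.5, 0, 0, 0, -0.008, 0, 0, 0.5, 0, 0, 0, -0.009, 0, 0, 0.5, 0, 0, 0, -0.01, 0, 0, 0.5, 0, 0, 0, -0.011, 0, 0, 0.5, 0, 0, 0, -0.012, 0, 0, 0.5])

```text
clock: 17.32
position: [0.4594, 0.2852, 0.061]
ee_rot: [-0.145, 0.989, 0.0, -0.001]
ft_force: [-10.9, -2.7, 15.0]
grip_width: 0.68
grasp_force: 93.5
```

```bash
python3 s.py
```

```text
17.325 stand xy mm -22.0 -2.91 z 0.061 f -11.3 0.5 15.0 T [-0.84  2.27  0.02] yaw 16.66 tilt [-0.0015  0.0006]
```

Call:
play_rows(plan=[0, 0, 0, -0.001, 0, 0, 0.5, 0, 0, 0, -0.002, 0, 0, 0.5, 0, 0, 0, -0.003, 0.0002, 0, 0.5, 0, 0, 0, -0.004, 0.0004, 0, 0.5, 0, 0, 0, -0.005, 0.0006, 0, 0.5, 0, 0, 0, -0.006, 0.0008, 0, 0.5, 0, 0, 0, -0.007, 0.001, 0, 0.5, 0, 0, 0, -0.008, 0.0012, 0, 0.5, 0, 0, 0, -0.009, 0.0014, 0, 0.5, 0, 0, 0, -0.01, 0.0016, 0, 0.5, 0, 0, 0, -0.011, 0.0018, 0, 0.5, 0, 0, 0, -0.012, 0.002, 0, 0.5])

```text
clock: 18.82
position: [0.4705, 0.29, 0.0609]
ee_rot: [-0.145, 0.989, 0.0, -0.001]
ft_force: [-10.4, -6.6, 16.1]
grip_width: 0.681
grasp_force: 93.6
```

```bash
python3 s.py
```

```text
18.825 stand xy mm -10.09 -1.49 z 0.0609 f -11.9 -3.3 16.1 T [-1.13  2.3   0.01] yaw 16.62 tilt [-0.0016  0.    ]
```

Call:
play_rows(plan=[0, 0, 0, -0.0008, 0.0003, -0.0001, 0.5, 0, 0, 0, -0.0016, 0.0006, -0.0001, 0.5, 0, 0, 0, -0.0024, 0.0009, -0.0001, 0.5, 0, 0, 0, -0.0032, 0.0012, -0.0001, 0.5, 0, 0, 0, -0.004, 0.0015, -0.0001, 0.5, 0, 0, 0, -0.0048, 0.0018, -0.0001, 0.5])

```text
clock: 19.58
position: [0.474, 0.2921, 0.0609]
ee_rot: [-0.144, 0.99, -0.001, -0.002]
ft_force: [-16.0, -10.5, 21.2]
grip_width: 0.685
grasp_force: 94.3
```

```bash
python3 s.py
```

```text
19.575 stand xy mm -6.14 -0.49 z 0.0609 f -18.3 -5.5 21.2 T [-2.02  3.32 -0.07] yaw 16.59 tilt [-0.0034 -0.0016]
```

```bash
python3 - <<'E'
from h import *
im=viewer.camera("side");cv2.imwrite("pics/side3.png",cv2.resize(im[270:370,200:340,::-1],(784,560),interpolation=cv2.INTER_CUBIC))
E
```

View pics/side3.png

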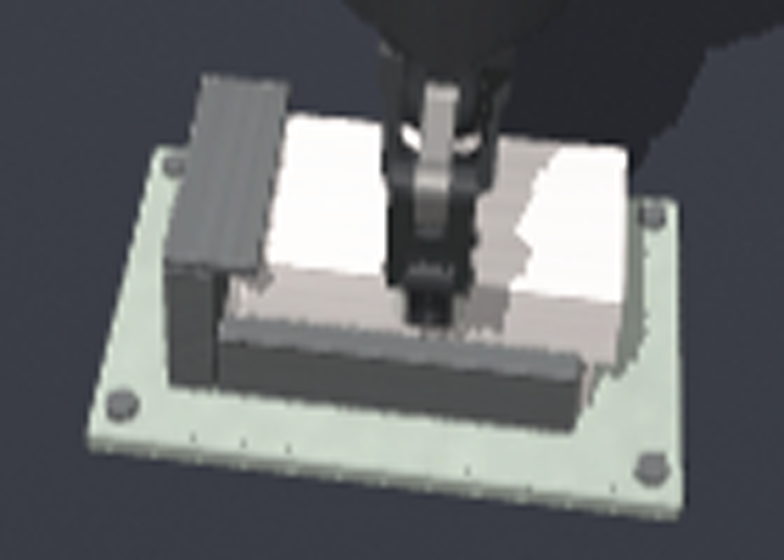

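The side view shows the slab under the lip, its near end still overhanging the face by about 7 mm (615 against 590), close to the fence. So it isn't at the stop yet; I'll ease the press a little and go on.

Call:
play_rows(plan=[0, 0, 0, -0.0005, 0, -0.0003, 0.5, 0, 0, 0, -0.0012, 0, -0.0005, 0.5, 0, 0, 0, -0.002, 0, -0.0005, 0.5, 0, 0, 0, -0.0028, 0, -0.0005, 0.5])

```text
clock: 20.12
position: [0.4769, 0.2929, 0.0609]
ee_rot: [-0.144, 0.99, -0.001, -0.001]
ft_force: [-12.1, -7.5, 12.8]
grip_width: 0.677
grasp_force: 93.0
```

```bash
python3 s.py
```

```text
20.125 stand xy mm -3.06 -0.52 z 0.0609 f -13.7 -3.7 12.8 T [-1.37  2.28  0.01] yaw 16.59 tilt [-0.0027 -0.0014]
```

Call:
play_rows(plan=[0, 0, 0, -0.0006, 0, 0, 0.5, 0, 0, 0, -0.0012, 0, 0, 0.5, 0, 0, 0, -0.0018, 0, 0, 0.5, 0, 0, 0, -0.0024, 0, 0, 0.5])

```text
clock: 20.62
position: [0.4792, 0.2936, 0.061]
ee_rot: [-0.144, 0.99, -0.0, -0.001]
ft_force: [-10.9, -7.4, 12.5]
grip_width: 0.68
grasp_force: 93.0
```

```bash
python3 s.py
```

```text
20.625 stand xy mm -0.65 -0.5 z 0.061 f -12.6 -4.0 12.5 T [-1.37  2.33  0.04] yaw 16.59 tilt [-0.0026 -0.0014]
```

Call:
play_rows(plan=[0, 0, 0, -0.0005, 0, 0, 0.5, 0, 0, 0, -0.001, 0, 0, 0.5, 0, 0, 0, -0.0015, 0, 0, 0.5, 0, 0, 0, -0.0015, 0, 0, 0.5])

```text
clock: 21.12
position: [0.4806, 0.294, 0.061]
ee_rot: [-0.144, 0.99, -0.001, -0.002]
ft_force: [-11.8, -8.1, 12.6]
grip_width: 0.687
grasp_force: 93.3
```

```bash
python3 s.py
```

```text
21.125 stand xy mm 0.75 -0.49 z 0.061 f -13.6 -4.4 12.6 T [-1.39  2.43  0.02] yaw 16.59 tilt [-0.0029 -0.0015]
```

Call:
play_rows(plan=[0, 0, 0, -0.0005, 0, 0, 0.5, 0, 0, 0, -0.001, 0, 0, 0.5, 0, 0, 0, -0.0015, 0, 0, 0.5, 0, 0, 0, -0.0015, 0, 0, 0.5])

```text
clock: 21.62
position: [0.4806, 0.2941, 0.0609]
ee_rot: [-0.144, 0.99, -0.001, -0.003]
ft_force: [-19.6, -11.3, 20.4]
grip_width: 0.681
grasp_force: 94.2
```

```bash
python3 s.py
```

```text
21.625 stand xy mm 0.76 -0.44 z 0.0609 f -22.0 -5.3 20.4 T [-1.97  4.   -0.05] yaw 16.6 tilt [-0.0059 -0.0026]
```

Call:
play_rows(plan=[0, 0, 0, 0, 0.0003, -0.0003, 0.5, 0, 0, 0, 0, 0.0006, -0.0005, 0.5, 0, 0, 0, 0, 0.001, -0.0005, 0.5, 0, 0, 0, 0, 0.001, -0.0005, 0.5])

```text
clock: 22.12
position: [0.4806, 0.2941, 0.0609]
ee_rot: [-0.144, 0.99, -0.001, -0.003]
ft_force: [-17.2, -13.1, 16.0]
grip_width: 0.682
grasp_force: 93.7
```

```bash
python3 s.py
```

```text
22.125 stand xy mm 0.8 -0.41 z 0.0609 f -20.2 -7.6 16.0 T [-2.22  3.52  0.11] yaw 16.56 tilt [-0.0057 -0.0037]
```

Call:
play_rows(plan=[0, 0, 0, 0, 0.0005, 0, 0.5, 0, 0, 0, 0, 0.001, -0.0002, 0.5, 0, 0, 0, 0, 0.0015, -0.0003, 0.5, 0, 0, 0, 0, 0.002, -0.0003, 0.5, 0, 0, 0, 0, 0.002, -0.0003, 0.5])

```text
clock: 22.75
position: [0.4806, 0.2942, 0.061]
ee_rot: [-0.144, 0.99, -0.003, -0.003]
ft_force: [-15.6, -18.2, 16.8]
grip_width: 0.683
grasp_force: 93.7
```

```bash
python3 s.py
```

```text
22.75 stand xy mm 0.8 -0.32 z 0.061 f -20.1 -13.0 16.8 T [-3.4   3.14  0.29] yaw 16.51 tilt [-0.0055 -0.006 ]
```

Call:
play_rows(plan=[0, 0, 0, 0, 0.0005, -0.0001, 0.5, 0, 0, 0, 0, 0.001, -0.0002, 0.5, 0, 0, 0, 0, 0.0012, -0.0002, 0.5, 0, 0, 0, 0, 0.0012, -0.0002, 0.5])

```text
clock: 23.25
position: [0.4805, 0.2943, 0.0611]
ee_rot: [-0.143, 0.99, -0.003, -0.003]
ft_force: [-15.0, -22.4, 15.2]
grip_width: 0.683
grasp_force: 93.7
```

```bash
python3 s.py; python3 - <<'E'
from h import *
im=viewer.camera("side");cv2.imwrite("pics/side4.png",cv2.resize(im[275:365,205:335,::-1],(780,540),interpolation=cv2.INTER_CUBIC))
E
```

```text
23.25 stand xy mm 0.81 -0.22 z 0.0611 f -20.8 -17.2 15.2 T [-4.07  2.89  0.44] yaw 16.48 tilt [-0.0054 -0.0073]
```

View pics/side4.png

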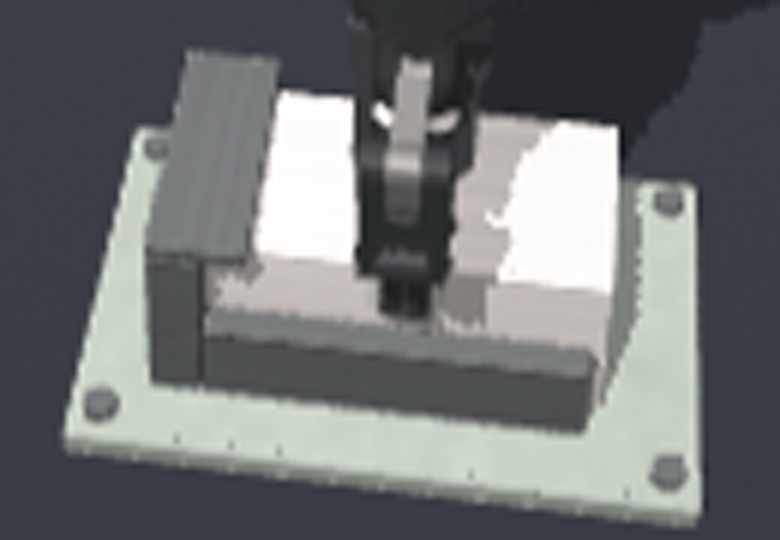

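The slab is home: its end meets the stop under the lip (205,290) and its side meets the fence. The 20 N stop push and 17 N fence push, above friction, give no motion. I'll ease the side loads, then open.

Call:
play_rows(plan=[0, 0, 0, 0.0003, -0.001, 0, 0.5, 0, 0, 0, 0.0006, -0.002, 0, 0.5, 0, 0, 0, 0.0008, -0.003, 0, 0.5, 0, 0, 0, 0.0008, -0.003, 0, 0.5])

```text
clock: 23.8
position: [0.4806, 0.2941, 0.061]
ee_rot: [-0.144, 0.99, -0.001, -0.002]
ft_force: [-11.3, -10.2, 6.4]
grip_width: 0.68
grasp_force: 92.6
```

```bash
python3 s.py
```

```text
23.8 stand xy mm 0.77 -0.41 z 0.061 f -13.7 -6.5 6.4 T [-1.99  2.11  0.05] yaw 16.56 tilt [-0.004  -0.0035]
```

Call:
play_rows(plan=[0, 0, 0, 0, 0, 0.0004, 0.5, 0, 0, 0, 0, 0, 0.0004, 0.75, 0, 0, 0, 0, 0, 0.0004, 0.85, 0, 0, 0, 0, 0, 0.0004, 0.95, 0, 0, 0, 0, 0, 0.0004, 0.95, 0, 0, 0, 0, 0, 0.0004, 0.95])

```text
clock: 24.55
position: [0.4821, 0.2964, 0.0611]
ee_rot: [-0.144, 0.99, 0.0, 0.0]
ft_force: [-0.5, 0.6, 0.4]
grip_width: 0.954
grasp_force: 0.0
```

```bash
python3 s.py
```

```text
24.55 stand xy mm 2.94 1.34 z 0.0611 f -0.3 0.7 0.4 T [ 0.01  0.06 -0.05] yaw 16.61 tilt [0.0002 0.0002]
```

Free of contact; lift away straight up, backing slightly.

Call:
play_rows(plan=[0, 0, 0, 0, 0, -0.02, 0.95, 0, 0, 0, 0, 0, -0.05, 0.95, 0, 0, 0, 0, 0, -0.1, 0.95, 0, 0, 0, 0.02, 0, -0.15, 0.95, 0, 0, 0, 0.04, 0, -0.19, 0.95, 0, 0, 0, 0.04, 0, -0.19, 0.95, 0, 0, 0, 0.04, 0, -0.19, 0.95])

```text
clock: 25.42
position: [0.4437, 0.2848, 0.2505]
ee_rot: [-0.144, 0.99, -0.0, -0.0]
ft_force: [0.2, 1.0, -0.3]
grip_width: 0.945
grasp_force: 0.0
```

```bash
python3 snap.py fin; python3 - <<'E'
import cv2
im=cv2.imread("pics/fin.png");print(im.shape);cv2.imwrite("pics/finc.png",cv2.resize(im[100:400,200:600],(800,600),interpolation=cv2.INTER_CUBIC))
E
```

```text
25.425 [0.4437 0.2848 0.2505] [ 0.2  1.  -0.3]
(600, 800, 3)
```

View pics/finc.png

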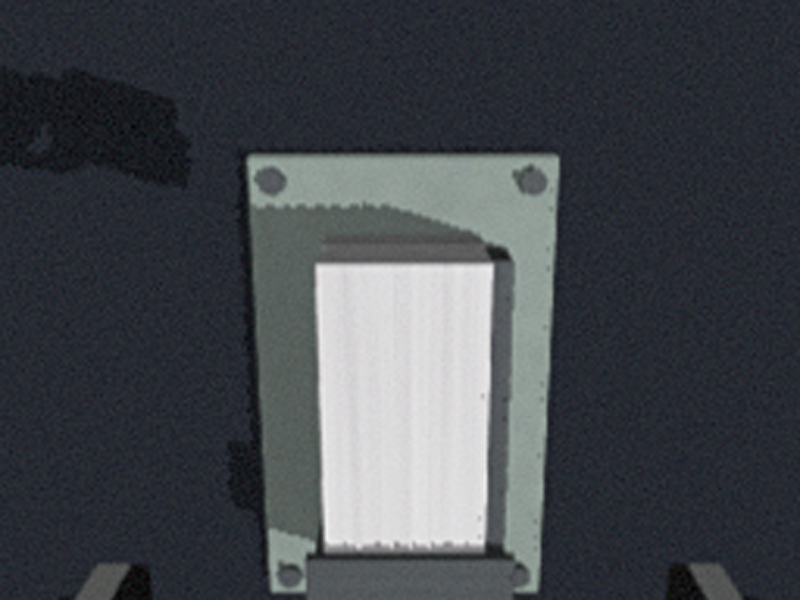

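The slab lies square on the face, against the fence on the right and under the lip; near corners (316,263), (493,263) in the crop, base corners (247,154), (559,154).

```bash
python3 - <<'E'
from h import *
import pickle
o,m,im=pickle.load(open("fin.pkl","rb"))
f=lambda L:[((200+a/2)*.64,(100+b/2)*.64) for a,b in L]
b=fit(m,[(-.09,-.06,.01),(-.09,.06,.01)],f([(247,154),(559,154)]),[.48,.29,.29])
a=fit(m,[(-.06,-.03,.068),(-.06,.03,.068)],f([(316,263),(493,263)]),[.48,.29,.29])
print(R.from_euler('z',-b[2]).apply([*(a-b)[:2],0]))
print(manip.hand_in())
E
```

```text
fit [0.4795 0.2943] yaw 16.56 res px [0.6 0.  0.6 0. ]
fit [0.4799 0.2951] yaw 16.56 res px [0.6 0.  0.6 0. ]
[0.00055271 0.00068856 0.        ]
the job is handed in; nothing more can be done
None
```

The long slab went from the rack to flat on the mat, then onto the stand, where it was slid home under the lip, released and handed in at about 25 s. It measured within 1 mm of home; the press was about 20 N for most of the slide, dipping to about 17 N and peaking near 28 N.

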